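# Close a finger-jointed workshop box with its last wall

## Robot

A 6-joint arm with a two-finger parallel gripper is mounted at the origin on the work surface. World frame = base frame: x ahead of the robot, y to its left, z up, the work surface at z = 0. Lengths are in m, angles in rad, forces in N, time in s.
With the tool pointing down it reaches from about 0.325 to 0.9 m from the base axis. Payload 3.5 kg.
Tool frame: the origin (TCP) lies where the fingers leave the gripper's body, on its centre line; the fingertips stand 73 mm ahead of it and the grasp point (between the pads) lies 54 mm ahead of it (arm.nose_length is the distance from the TCP to the fingertips, in m); x points along the fingers, y is the direction in which the jaws open and shut, and the axes are right-handed (so a half turn about x gives the same grasp; the last joint's range is limited). The gripper opens to 85 mm and grips with 20 to 120 N. Pads are 22 mm wide; open, the fingers measure 114 mm over their backs; the gripper's body (76 mm by 85 mm) begins 54 mm behind the grasp point. The pads swing forward as they close: fully open they stand 13 mm farther back than shut.
Start: joints at [1.021, 0.276, -0.026, 1.268, 0, 1.467], TCP at [0.27, 0.564, 0.304] pointing down, gripper open.
Joint ranges: [-3.12, 3.12], [-0.85, 1.88], [-1.08, 1.24], [-1.95, 2.15], [-1.57, 1.53], [-3.14, 3.14]. Speed limits (rad/s): [2.57, 2.57, 3.14, 3.14, 3.14, 3.14].

## Interface

Orientations are given as a unit quaternion [x, y, z, w].
In Python, from station import arm gives the robot as it stands.
- The arm moves only by the tool step_arm, never from a script. Its arguments are lists of equal length, an entry for each row: "rot": the turn, a rotation vector about the tool's x, y, z in degrees, a list of three; "linear": the shift along the tool's x, y, z in m, a list of three; "jaw": the opening, from 0 (shut) to 1 (fully open). A call has 1 to 5 rows; each row shifts and turns the commanded pose from where the row before left it, along the tool's axes as they then stand; what a row does not reach is not made up. A row lasts 1/12 s, in which the tool goes at most 41.7 mm and 7.16 degrees, less where a joint would pass 70% of its speed; a pose out of reach is approached as far as the arm can. A call is refused whole if a number of a shift passes 0.0417 or a number of a turn 7.16, either way. A call with a gripper value outside its range is refused whole. The fingers move at their own pace and stop on an object; the grip force is fixed at half the most. Time passes only in rows, so rows that do not move let the fingers close. It gives the time, the measured TCP pose, the force and the opening at its end, in the units of the state.
- arm.read_state(): the state, without advancing time (a new reading comes with each control period).
- arm.camera(name): name is "side" or "top" or "wrist"; returns (picture, depth): 384x512x3 uint8, blue, green, red; 384x512 float32, m along the optical axis (not along the pixel's ray), 0 where there is no reading.
- arm.camera_params(name): a dict with "fx", "fy", "cx", "cy" (pixels), "eye" and "attitude" of the camera in the world. Camera axes: x right, y down, z forward; pixel columns grow to the right and rows downward; lengths in m; the calibration is good to about 2 mm. A picture is of the moment at which its call begins: read the wrist's pose just before it. camera_params takes no time and is no camera call; for the wrist camera it gives the pose at the moment of the call.
- arm.sign_off(): hands the job in, once; it reports no verdict.
Trained networks look in the newest picture that a camera, given by its name, has taken for a name from the list of things; names that differ only in an ending like _2 or _b are one class to them, and where a whole thing is asked for, a point or a joint stands for the part that bears it (a point fixed in the world has none). Each returns a list of dicts, best first, with "score" (0 to 1); they miss things now and then, are a little off and sometimes report something else, mostly with a low value. They report only what shows in the picture. A call takes as long as a camera call. They do not tell look-alikes from the thing itself.
- arm.trace(name, camera): "pixels" (384x512 bool, what is visible of it) and "pixel" ([column, row] in pixels, amid what is visible of it).
- arm.spot_point(name, camera): "pixel" ([column, row] in pixels: a listed point, or the origin of a listed thing).
The state is a dict: "t": time; "joint_pos": joint angles; "dq": joint speeds; "tau": joint torques, N m; "tcp_pos": TCP position; "eef_rot": TCP orientation; "contact_force": force on the tool from outside, world axes, zero at the start; "moment": the same for the moment, N m; "finger_gap": finger opening in m.
Only numpy, scipy, OpenCV 4.12 (cv2) and the standard library are available. Lean on these libraries where they do the work, as an engineer would, in place of code of your own. Each camera call takes 0.05 s, during which the arm holds its last target. There are 200 camera calls.

## Task

Fit the loose finger-jointed wall onto the part-built wooden box clamped on the assembly board: feel for the place where its fins slide down between the box's upright fins at both ends, lower it in without dropping or forcing it, and press it fully home so that its top is flush with the tips of the box's fins. Let go of it, and leave the other things on the bench where they are.

Things in the scene. Friction and masses are not known exactly. Their poses are not given: they have to be found in the camera images.
- wall_center (a point): Centre (half-way up) of the loose wall: pale wooden board, 50 to 110 g, 14 mm thick (z), body 54 (x) x 98 (y) mm. From each y end two square fins stick out 16 mm, 10 mm wide, at x = -11 and +11 mm: 130 mm long overall. Same either way round or up. Lies flat on the rest, underside 24 mm above the bench, overhanging it all round: can be gripped from above across its 54 mm width.
- rest: Fixed dark wooden block, 28 (x) x 86 (y) x 24 (z) mm, on which the loose wall starts; origin at the centre of its underside.
- jig: Fixed assembly board, plywood 130 (x) x 180 (y) x 12 mm, with two low wooden strips 10 mm high (inner faces at x = -41 and +41 mm); origin at the centre of its underside. On it stands, firmly clamped, the part-built box: 54 mm wide (x), 130 mm long (y), its top 92 mm above the bench; open at the top and both x sides, a 14 mm bottom board and two 14 mm end boards.
- jig_top (a point): Point on the board's middle axis, 92 mm above the bench, level with the box's fin tips. Each end board (inner faces at y = -51 and +51 mm) has three fins, 14 mm high, 10 mm wide, at x = -22, 0, +22 mm from the box's own middle; between them two 12 mm gaps, 14 mm deep, take the wall's fins with 1 mm play each side (2 mm each way along y). Square edges, no chamfers.
- jig_seat (a point): Where the wall's centre would be when fully home if the box were clamped central: 85 mm above the bench on the board's middle axis; axes as the board's (x across the box, y along it). The box is true in y and yaw but clamped up to 8 mm off to either side along x; this is not measured: find it by touch or sight. Wall resting on the fin tips: centre 14 mm higher.
- tape: Bystander: roll of grey tape lying flat, 72 mm across, 22 mm high; origin at the centre of its underside.
- tin: Bystander: small amber jar with a metal cap, 52 mm across, 50 mm high; origin at the centre of its underside.
- dapper: Bystander: egg-shaped wooden dapping block, 48 mm across, 43 mm high; origin at the centre of its underside.
- tray_block: Bystander: dark steel bench block, 90 (x) x 45 (y) x 30 mm; origin at the centre of its underside.
Things that resemble listed ones, but are neither listed nor needed, are in the scene too. Leave any yellow look-alike of the part that bears wall_center alone. There is more than one size of the jig; the job needs the larger.

How it is judged:
By the outcome, as a careful person would: the job done as asked, in the order asked, and still so for the second after the job is handed in, with the robot touching nothing.
It also fails if it takes over 58 s, if anything falls off the work surface, if the arm or the gripper's body presses on something with over 40 N, if the wrist force passes 120 N, or if a joint passes its speed limit or range.

## Working session

There is one attempt and no reset: what is moved stays moved. The work goes in short steps, Python scripts to look and compute and a tool call to move; the robot and the scene stay as the last step left them, time stands still between calls to the robot, and variables do not carry over. Pictures are saved under pics/ and viewed, about 8 in all and at most 12, crops included, and the job is handed in when it is done.

Besides the shell and the picture viewer there is one more tool, called after "Call:" by a JSON object that holds its "op" and its "data". step_arm: Moves the arm, as the interface text tells. Its arguments: {"type":"object","properties":{"rot":{"type":"array"},"linear":{"type":"array"},"jaw":{"type":"array"}},"required":["rot","linear","jaw"]}

```bash
ls; mkdir -p pics
cat > h.py <<'E'
import numpy as np, cv2
from scipy.spatial.transform import Rotation as R
from station import arm
def rotm(a):
    a=np.array(a,float); return a if a.shape==(3,3) else R.from_quat(a).as_matrix()
def cloud(d,p):
    v,u=np.mgrid[:d.shape[0],:d.shape[1]]
    c=np.stack([(u-p['cx'])/p['fx']*d,(v-p['cy'])/p['fy']*d,d],-1)
    w=c@rotm(p['attitude']).T+np.array(p['eye']); w[d==0]=np.nan; return w
def pix(P,p):
    c=(np.array(P)-p['eye'])@rotm(p['attitude']); return [p['fx']*c[0]/c[2]+p['cx'],p['fy']*c[1]/c[2]+p['cy']]
E
python3 - <<'E'
from h import *
print(arm.read_state())
ims=[]
for n in ['top','side']:
    im,d=arm.camera(n);p=arm.camera_params(n);print(n,p);w=cloud(d,p)
    cv2.imwrite(f'pics/{n}0.png',im);np.save(f'{n}0.npy',w)
    for k in ['wall_center','rest','jig','tape','tin','dapper','tray_block']:
        for r in arm.trace(k,n)[:4]:
            q=w[r['pixels']]; print(n,k,round(r['score'],2),np.round(r['pixel']),np.round(np.nanmedian(q,0),3),int(r['pixels'].sum()))
E
```

```text
pics
{'t': 0.0, 'joint_pos': array([ 1.02059607e+00,  2.77158819e-01, -2.79002015e-02,  1.26798289e+00,
       -1.06568863e-05,  1.46735133e+00]), 'dq': array([ 0.00098912, -0.0011709 ,  0.00042833,  0.0009028 ,  0.00072018,
        0.00060503]), 'tau': array([-1.00839108e-03, -4.45511484e+01,  2.95202529e+01,  1.63924618e-02,
       -2.47280250e-04, -8.38171879e-07]), 'tcp_pos': array([0.2697375 , 0.5631114 , 0.30273437]), 'eef_rot': array([ 0.15588832,  0.68978944, -0.15739456,  0.68928682]), 'contact_force': array([-0.34038923,  0.63978907, -0.30867766]), 'moment': array([-0.01869663,  0.01378004,  0.02218047]), 'finger_gap': 0.08554708526245164}
top {'fx': 397.82248197114274, 'fy': 397.82248197114274, 'cx': 252.93733232443114, 'cy': 187.2487920827361, 'eye': array([ 0.3790391 , -0.00995681,  1.15950436]), 'attitude': array([ 0.71415074, -0.69771347,  0.04119734, -0.03856692])}
top wall_center 0.94 [167. 192.] [0.485 0.231 0.039] 756
top wall_center 0.94 [190. 139.] [0.644 0.18  0.015] 751
top wall_center 0.64 [160. 249.] [0.31  0.242 0.015] 718
top jig 0.56 [328. 255.] [ 0.321 -0
[... 470 characters left out ...]
ll_center 0.84 [203. 168.] [0.48  0.224 0.038] 371
side wall_center 0.77 [165. 192.] [0.308 0.237 0.015] 410
side wall_center 0.67 [245. 160.] [0.639 0.169 0.014] 285
side wall_center 0.64 [289. 169.] [0.701 0.013 0.018] 228
side rest 0.72 [202. 168.] [0.478 0.226 0.039] 288
side rest 0.46 [287. 168.] [0.702 0.014 0.015] 266
side jig 0.89 [265. 275.] [ 0.314 -0.232  0.015] 1284
side jig 0.84 [301. 232.] [ 0.509 -0.208  0.022] 2163
side jig 0.39 [205. 168.] [0.48  0.22  0.039] 280
side tape 0.74 [291. 166.] [0.701 0.011 0.018] 237
side tin 0.86 [220. 217.] [ 0.352 -0.004  0.043] 260
side dapper 0.59 [180. 146.] [0.499 0.401 0.031] 94
side tray_block 0.91 [375. 286.] [ 0.499 -0.465  0.031] 564
```

View pics/top0.png

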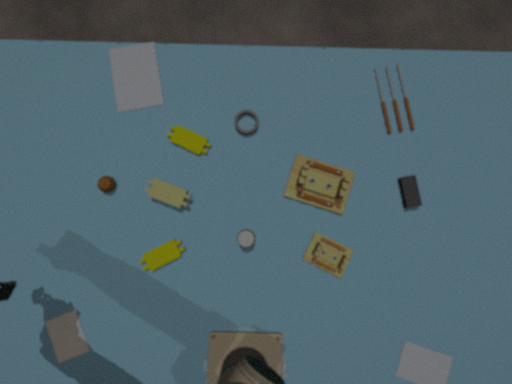

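The pale wall lies at pixel (167,193). The yellow look-alikes are at (190,140) and (162,254). The larger jig is at (320,184) and the smaller at (328,255). I choose the pale wall and the larger jig, and will check both in one close crop.

Run:
```python
from h import *
im=cv2.imread('pics/top0.png');w=np.load('top0.npy')
a=cv2.resize(im[155:235,130:210],None,fx=5,fy=5,interpolation=cv2.INTER_CUBIC)
b=cv2.resize(im[145:225,280:360],None,fx=5,fy=5,interpolation=cv2.INTER_CUBIC)
cv2.imwrite('pics/crop1.png',np.hstack([a,b]))
def rect(c,r,z0,z1,s):
    m=(np.hypot(w[...,0]-c[0],w[...,1]-c[1])<r)&(w[...,2]>z0)&(w[...,2]<z1)
    q=w[m]; rr=cv2.minAreaRect((q[:,:2]*1000).astype(np.float32)); 
    bp=cv2.boxPoints(rr);e=[bp[1]-bp[0],bp[2]-bp[1]];l=max(e,key=np.linalg.norm)
    print(s,len(q),'c',np.round(rr[0],1),'size',np.round(rr[1],1),'long dir deg',np.degrees(np.arctan2(l[1],l[0]))%180,'z',np.median(q[:,2]),'mean',q.mean(0))
rect((.485,.231),.09,.030,.05,'wall')
rect((.51,-.2),.12,.006,.03,'board')
rect((.51,-.2),.12,.07,.11,'boxtop')
```

```text
wall 749 c [484.7 230.9] size [130.1  54. ] long dir deg 69.663086 z 0.039197144206834844 mean [0.48443128 0.23033651 0.03915183]
board 2345 c [ 512.9 -196.3] size [199.7 227. ] long dir deg 91.31442 z 0.015143495780006067 mean [ 0.52101161 -0.19933694  0.01779959]
boxtop 246 c [ 523.6 -203.2] size [130.4  54.1] long dir deg 73.33427 z 0.08924535949361434 mean [ 0.5224706  -0.2049918   0.08651333]
```

View pics/crop1.png

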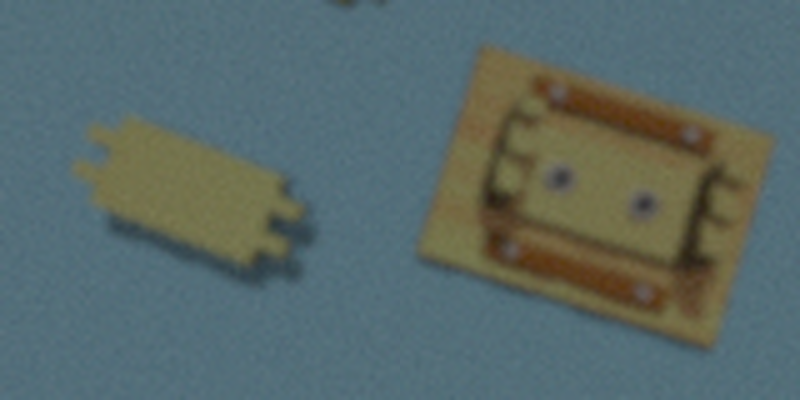

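The left crop shows the pale wall, fins at both ends, with its long axis at about 70° in the world. The right crop shows the large jig with the part-built box, its three fins at each end visible. The box-top rectangle measures 130×54 mm, so the box position can already be read from it.

```bash
cat >> h.py <<'E'
def plan(P,long_deg):
    "remaining shift in current tool axes (m) to TCP P, and turn (deg, tool x down) for jaws across long_deg"
    s=arm.read_state();M=rotm(s['eef_rot']);d=M.T@(np.array(P)-s['tcp_pos'])
    yd=np.degrees(np.arctan2(M[1,1],M[0,1])); want=long_deg+90
    dz=(want-yd+90)%180-90
    print('t',round(s['t'],2),'pos',np.round(s['tcp_pos'],4),'tooly',round(yd,2),'shift',np.round(d,4),'rot about tool x',round(-dz,2),'F',np.round(s['contact_force'],1),'gap',round(s['finger_gap'],4),'q6',round(s['joint_pos'][5],2))
    # tilt error in tool axes
    z=M.T@np.array([0,0,-1.]);print('tilt deg rotvec',np.round(np.degrees(np.cross([1,0,0],z)),2))
    # shift after turn
    a=np.radians(-dz);Rx=R.from_rotvec([a,0,0]).as_matrix();print('shift in turned axes',np.round(Rx.T@d,4))
E
python3 -c "
from h import *
plan((.4847,.2309,.20),69.7)"
```

```text
t 0.8 pos [0.2701 0.5637 0.3039] tooly 64.4 shift [ 0.1039 -0.2074  0.3373] rot about tool x 84.7 F [-0.2  0.4 -0.4] gap 0.0855 q6 1.47
tilt deg rotvec [ 0.  0. -0.]
shift in turned axes [0.1039 0.3167 0.2376]
```

Call:
{"op": "step_arm", "data": {"rot": [[0,0,0],[0,0,0],[0,0,0],[0,0,0],[0,0,0]], "linear": [[0.01,-0.0207,0.0337],[0.01,-0.0207,0.0337],[0.01,-0.0207,0.0337],[0.01,-0.0207,0.0337],[0.01,-0.0207,0.0337]], "jaw": [1,1,1,1,1]}}

```text
t: 1.22
tcp_pos: [0.3779, 0.3961, 0.2537]
eef_rot: [0.157, 0.689, -0.156, 0.69]
contact_force: [0.5, 0.2, 0.2]
finger_gap: 0.0857
```

Call:
{"op": "step_arm", "data": {"rot": [[0,0,0],[0,0,0],[0,0,0],[0,0,0],[0,0,0]], "linear": [[0.01,-0.0207,0.0337],[0.01,-0.0207,0.0337],[0.01,-0.0207,0.0337],[0.01,-0.0207,0.0337],[0.01,-0.0207,0.0337]], "jaw": [1,1,1,1,1]}}

```text
t: 1.63
tcp_pos: [0.4854, 0.2297, 0.2038]
eef_rot: [0.157, 0.689, -0.156, 0.69]
contact_force: [1.7, 0.5, -0.8]
finger_gap: 0.0854
```

Call:
{"op": "step_arm", "data": {"rot": [[7,0,0],[7,0,0],[7,0,0],[7,0,0],[7,0,0]], "linear": [[0,0,0],[0,0,0],[0,0,0],[0,0,0],[0,0,0]], "jaw": [1,1,1,1,1]}}

```text
t: 2.05
tcp_pos: [0.4847, 0.2311, 0.204]
eef_rot: [0.359, 0.609, -0.359, 0.609]
contact_force: [0.0, -0.2, -0.2]
finger_gap: 0.085
```

Call:
{"op": "step_arm", "data": {"rot": [[7,0,0],[7,0,0],[7,0,0],[7,0,0],[7,0,0]], "linear": [[0,0,0],[0,0,0],[0,0,0],[0,0,0],[0,0,0]], "jaw": [1,1,1,1,1]}}

```text
t: 2.47
tcp_pos: [0.4846, 0.2313, 0.204]
eef_rot: [0.525, 0.473, -0.525, 0.473]
contact_force: [0.6, 0.7, 0.3]
finger_gap: 0.0859
```

Call:
{"op": "step_arm", "data": {"rot": [[7,0,0],[7,0,0],[0,0,0]], "linear": [[0,0,0],[0,0,0],[0,0,0]], "jaw": [1,1,1]}}

```text
t: 2.72
tcp_pos: [0.4846, 0.2314, 0.2041]
eef_rot: [0.578, 0.407, -0.578, 0.407]
contact_force: [0.1, -0.2, -0.5]
finger_gap: 0.0854
```

Run:
```python
from h import *
p=arm.camera_params('wrist');im,d=arm.camera('wrist');w=cloud(d,p);cv2.imwrite('pics/w1.png',im)
m=(np.hypot(w[...,0]-.485,w[...,1]-.231)<.09)&(w[...,2]>.03)&(w[...,2]<.05)
q=w[m];rr=cv2.minAreaRect((q[:,:2]*1000).astype(np.float32));bp=cv2.boxPoints(rr);l=max([bp[1]-bp[0],bp[2]-bp[1]],key=np.linalg.norm)
print(m.sum(),rr,np.degrees(np.arctan2(l[1],l[0]))%180,np.median(q[:,2]),p['eye'])
for r in arm.trace('wall_center','wrist')[:3]: print(r['score'],r['pixel'],np.nanmedian(w[r['pixels']],0),np.nanmean(w[r['pixels']],0))
plan((.4847,.2309,.085),69.7)
```

```text
9145 ((487.5760803222656, 231.37002563476562), (130.23619079589844, 54.148006439208984), 70.00480651855469) 70.00479 0.03862477205988071 [0.51201275 0.30548969 0.27471446]
0.83 [69.9, 224.2] [0.31379777 0.25061818 0.01441993] [0.31362523 0.24980316 0.01337174]
0.81 [259.8, 181.5] [0.48939203 0.23747858 0.03861622] [0.48915813 0.23577673 0.03840212]
0.76 [450.0, 167.6] [0.64719351 0.18878954 0.014492  ] [0.64715518 0.18707363 0.01358394]
t 2.82 pos [0.4846 0.2314 0.204 ] tooly -19.42 shift [0.119  0.0002 0.0004] rot about tool x 0.88 F [0.7 0.3 0. ] gap 0.0853 q6 2.23
tilt deg rotvec [ 0.   -0.01 -0.01]
shift in turned axes [0.119  0.0002 0.0004]
```

View pics/w1.png

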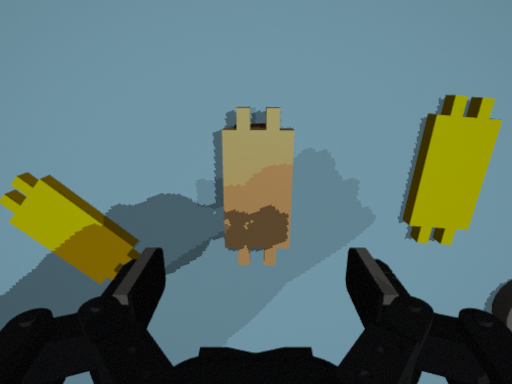

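The picture shows the pale wall upright at (258,185), centred between the fingers, with the yellow pair to either side. Top and wrist cameras agree to 3 mm, so I descend and grip.

Call:
{"op": "step_arm", "data": {"rot": [[0.6,0,0],[0,0,0],[0,0,0],[0,0,0],[0,0,0]], "linear": [[0.03,0.0018,0],[0.03,0,0],[0.03,0,0],[0.02,0,0],[0.011,0,0]], "jaw": [1,1,1,1,1]}}

```text
t: 3.23
tcp_pos: [0.4843, 0.2301, 0.0801]
eef_rot: [-0.578, -0.406, 0.581, -0.405]
contact_force: [-0.4, -0.7, -0.8]
finger_gap: 0.0851
```

Call:
{"op": "step_arm", "data": {"rot": [[0,0,0],[0,0,0],[0,0,0],[0,0,0],[0,0,0]], "linear": [[0,0,0],[0,0,0],[0,0,0],[0,0,0],[0,0,0]], "jaw": [0.5,0.5,0.4,0.4,0.4]}}

```text
t: 3.65
tcp_pos: [0.4876, 0.2312, 0.0846]
eef_rot: [0.581, 0.404, -0.579, 0.405]
contact_force: [0.8, 0.8, -0.0]
finger_gap: 0.053
```

Call:
{"op": "step_arm", "data": {"rot": [[0,0,0],[0,0,0],[0,0,0]], "linear": [[0,0,0],[0,0,0],[0,0,0]], "jaw": [0.3,0.3,0.3]}}

```text
t: 3.9
tcp_pos: [0.4875, 0.2312, 0.0845]
eef_rot: [0.581, 0.404, -0.579, 0.405]
contact_force: [-0.4, 0.7, 5.9]
finger_gap: 0.0524
```

Call:
{"op": "step_arm", "data": {"rot": [[0,0,0],[0,0,0],[0,0,0],[-3,0,0],[0,0,0]], "linear": [[-0.02,0,0],[-0.04,0,0],[-0.04,0,0],[-0.04,0,0],[-0.04,0,0]], "jaw": [0.3,0.3,0.3,0.3,0.3]}}

```text
t: 4.32
tcp_pos: [0.4855, 0.2305, 0.2646]
eef_rot: [-0.569, -0.42, 0.569, -0.42]
contact_force: [0.8, 0.8, -0.2]
finger_gap: 0.053
```

```bash
python3 -c "
from h import *
plan((.49,-.33,.3),73.3)
M=rotm(arm.camera_params('wrist')['attitude']);print(M[:,2],arm.camera_params('wrist')['eye'],arm.camera_params('wrist')['fx'])"
```

```text
t 4.32 pos [0.4855 0.2305 0.2646] tooly -17.1 shift [-0.0353  0.169   0.5345] rot about tool x -0.4 F [ 0.8  0.8 -0.2] gap 0.053 q6 2.19
tilt deg rotvec [-0.    0.02  0.03]
shift in turned axes [-0.0353  0.1654  0.5356]
[-0.09054991 -0.29334642 -0.95170825] [0.50956218 0.30578    0.33521848] 314.1215454370778
```

Call:
{"op": "step_arm", "data": {"rot": [[0,0,0],[0,0,0],[0,0,0],[0,0,0],[0,0,0]], "linear": [[-0.0097,0.0117,0.0361],[-0.0097,0.0117,0.0361],[-0.0097,0.0117,0.0361],[-0.0097,0.0117,0.0361],[-0.0097,0.0117,0.0361]], "jaw": [0.3,0.3,0.3,0.3,0.3]}}

```text
t: 4.73
tcp_pos: [0.4881, 0.0395, 0.312]
eef_rot: [0.569, 0.42, -0.569, 0.42]
contact_force: [1.0, 0.3, -1.8]
finger_gap: 0.0529
```

Call:
{"op": "step_arm", "data": {"rot": [[0,0,0],[0,0,0],[0,0,0],[0,0,0],[0,0,0]], "linear": [[-0.0097,0.0117,0.0361],[-0.0097,0.0117,0.0361],[-0.0097,0.0117,0.0361],[-0.0097,0.0117,0.0361],[-0.0097,0.0117,0.0361]], "jaw": [0.3,0.3,0.3,0.3,0.3]}}

```text
t: 5.15
tcp_pos: [0.4905, -0.1504, 0.3604]
eef_rot: [0.569, 0.42, -0.569, 0.42]
contact_force: [0.9, 0.8, -1.4]
finger_gap: 0.0529
```

Call:
{"op": "step_arm", "data": {"rot": [[0,0,0],[0,0,0],[0,0,0],[0,0,0],[0,0,0]], "linear": [[-0.0097,0.0117,0.0361],[-0.0097,0.0117,0.0361],[-0.0097,0.0117,0.0361],[-0.0097,0.0117,0.0361],[0,0,0]], "jaw": [0.3,0.3,0.3,0.3,0.3]}}

```text
t: 5.57
tcp_pos: [0.4937, -0.307, 0.4001]
eef_rot: [-0.57, -0.416, 0.571, -0.42]
contact_force: [0.3, 0.6, -0.7]
finger_gap: 0.0531
```

```bash
cat >> h.py <<'E'
def rect(w,c,r,z0,z1,s):
    m=(np.hypot(w[...,0]-c[0],w[...,1]-c[1])<r)&(w[...,2]>z0)&(w[...,2]<z1)
    q=w[m]; rr=cv2.minAreaRect((q[:,:2]*1000).astype(np.float32)); bp=cv2.boxPoints(rr);l=max([bp[1]-bp[0],bp[2]-bp[1]],key=np.linalg.norm)
    print(s,len(q),'c',np.round(rr[0],1),'size',np.round(rr[1],1),'dir',round(np.degrees(np.arctan2(l[1],l[0]))%180,2),'z',np.median(q[:,2]).round(4)); return m
E
python3 - <<'E'
from h import *
p=arm.camera_params('wrist');im,d=arm.camera('wrist');w=cloud(d,p);np.save('w2.npy',w)
m=rect(w,(.524,-.203),.085,.083,.11,'boxtop')
rect(w,(.515,-.2),.13,.006,.0165,'board')
s=arm.read_state();z=s['tcp_pos'][2]
mm=rect(w,s['tcp_pos'][:2],.09,z-.06,z-.03,'held')
plan((.524,-.203,.17),73.3)
im[m]=(0,0,255);im[mm]=(255,0,0);cv2.imwrite('pics/w2.png',im)
E
```

```text
boxtop 610 c [ 525.6 -206.4] size [123.4  53.5] dir 73.59 z 0.0924
board 5050 c [ 490.3 -198.3] size [166.9 203.7] dir 163.5 z 0.0125
held 28658 c [ 498.7 -295.4] size [105.5  80.4] dir 71.97 z 0.3542
t 5.62 pos [ 0.4933 -0.3039  0.3993] tooly -17.46 shift [ 0.2292 -0.0013 -0.1057] rot about tool x -0.76 F [ 0.   0.5 -0.1] gap 0.053 q6 1.21
tilt deg rotvec [ 0.    0.06 -0.1 ]
shift in turned axes [ 2.292e-01  1.000e-04 -1.057e-01]
```

View pics/w2.png

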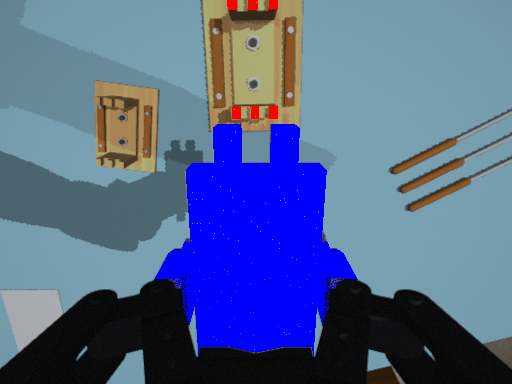

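The picture shows the box's fins in red, far row at rows 0–10 and near row at row 112. The held wall is in blue, level and centred in the jaws. Next I measure the wall's offset in the grip.

Run:
```python
from h import *
w=np.load('w2.npy');s=arm.read_state();M=rotm(s['eef_rot']);T=np.array([.4933,-.3039,.3993])
q=(w-T)@M   # tool coords x down,y jaw,z = -long
m=(q[...,0]>.03)&(q[...,0]<.06)&(abs(q[...,1])<.04)&(abs(q[...,2])<.085)
for r in [(-.09,-.052),(-.045,-.02)]:
    k=q[m&(q[...,2]>r[0])&(q[...,2]<r[1])];print(r,len(k),'x',np.percentile(k[:,0],[2,20,50,80,98]).round(4),'y',np.percentile(k[:,1],[.5,99.5]).round(4),'z',np.percentile(k[:,2],[.5,50]).round(4))
# body side edges: y min/max versus z ; fin centers
for z in np.arange(-.045,-.01,.007):
    k=q[m&(abs(q[...,2]-z)<.003)];print(round(z,3),np.percentile(k[:,1],[1,99]).round(4),np.median(k[:,0]).round(4))
k=q[m&(q[...,2]<-.054)]
for sgn in (1,-1):
    f=k[k[:,1]*sgn>0][:,1];print('fin',np.percentile(f,[1,99]).round(4))
B=(np.array([.5265,-.2032,.0])-T)@M;print(B)
# box in tool axes
b=(w[...,2]>.085)&(w[...,2]<.1)&(np.hypot(w[...,0]-.5265,w[...,1]+.2032)<.085);kb=q[b];
for lo in (kb[:,2].min(),kb[:,2].max()):
    f=kb[abs(kb[:,2]-lo)<.013];print('row',lo.round(4),len(f),np.percentile(f[:,1],[1,50,99]).round(4),np.sort(f[:,1])[::12].round(3))
```

```text
(-0.09, -0.052) 1796 x [0.0441 0.0449 0.0454 0.0463 0.0586] y [-0.0133  0.0185] z [-0.0624 -0.058 ]
(-0.045, -0.02) 8065 x [0.044  0.0447 0.0452 0.0457 0.0464] y [-0.0242  0.0292] z [-0.0449 -0.0331]
-0.045 [-0.0239  0.029 ] 0.0455
-0.038 [-0.0239  0.0289] 0.0452
-0.031 [-0.0239  0.029 ] 0.0452
-0.024 [-0.024  0.029] 0.0452
-0.017 [-0.0239  0.0291] 0.0451
fin [0.0085 0.0185]
fin [-0.0133 -0.0034]
[ 0.39919281  0.00076716 -0.10643182]
row -0.1646 269 [-0.0267 -0.0002  0.0264] [-0.027 -0.026 -0.024 -0.023 -0.022 -0.02  -0.019 -0.018 -0.005 -0.003
 -0.002 -0.001  0.001  0.002  0.003  0.005  0.018  0.019  0.021  0.022
  0.023  0.025  0.026]
row -0.0418 309 [-0.0241  0.0029  0.0287] [-0.024 -0.023 -0.022 -0.021 -0.019 -0.018 -0.017 -0.016 -0.015 -0.002
 -0.001  0.001  0.002  0.003  0.004  0.005  0.006  0.019  0.02   0.022
  0.023  0.024  0.025  0.026  0.027  0.029]
```

Run:
```python
from h import *
T=np.array([.4933,-.3039,.3993]);a=np.radians(73.5);L=np.array([np.cos(a),np.sin(a)]);J=np.array([np.sin(a),-np.cos(a)])
for n,T0 in (('w2.npy',T),('top0.npy',T)):
    w=np.load(n);b=(w[...,2]>.086)&(w[...,2]<.098)&(np.hypot(w[...,0]-.525,w[...,1]+.2032)<.085)
    d=w[b][:,:2]-T[:2];l=d@L;j=d@J;c=.106
    lo=l[l<c];hi=l[l>c];print(n,'near',np.percentile(lo,[0,5,95,100]).round(4),'far',np.percentile(hi,[0,5,95,100]).round(4),'lat near',np.percentile(j[l<c],[2,98]).round(4),'lat far',np.percentile(j[l>c],[2,98]).round(4))
plan((.524,-.203,.17),73.5)
```

```text
w2.npy near [0.041  0.0419 0.0549 0.0552] far [0.1567 0.157  0.1638 0.1643] lat near [-0.0226  0.03  ] lat far [-0.0233  0.0295]
top0.npy near [0.0399 0.0407 0.0541 0.0545] far [0.1562 0.157  0.1696 0.17  ] lat near [-0.0262  0.0271] lat far [-0.026   0.0273]
t 5.62 pos [ 0.4933 -0.3039  0.3993] tooly -17.46 shift [ 0.2292 -0.0013 -0.1057] rot about tool x -0.96 F [ 0.   0.5 -0.1] gap 0.053 q6 1.21
tilt deg rotvec [ 0.    0.06 -0.1 ]
shift in turned axes [ 0.2292  0.0004 -0.1057]
```

Call:
{"op": "step_arm", "data": {"rot": [[-0.9,0,0],[0,0,0],[0,0,0],[0,0,0],[0,0,0]], "linear": [[0,0,0],[0.035,0,-0.018],[0.035,0,-0.018],[0.035,0,-0.018],[0.035,0,-0.018]], "jaw": [0.3,0.3,0.3,0.3,0.3]}}

```text
t: 6.03
tcp_pos: [0.5129, -0.2286, 0.2572]
eef_rot: [0.565, 0.425, -0.565, 0.425]
contact_force: [0.6, 0.6, -1.1]
finger_gap: 0.053
```

Call:
{"op": "step_arm", "data": {"rot": [[0,0,0],[0,0,0],[0,0,0],[0,0,0],[0,0,0]], "linear": [[0.035,0,-0.018],[0.03,0.0007,-0.0177],[0.02,0,0],[0.009,0,0],[0,0,0]], "jaw": [0.3,0.3,0.3,0.3,0.3]}}

```text
t: 6.45
tcp_pos: [0.522, -0.1947, 0.162]
eef_rot: [-0.564, -0.427, 0.566, -0.423]
contact_force: [0.2, 0.6, -0.8]
finger_gap: 0.0528
```

Run:
```python
from h import *
ims=[]
p=arm.camera_params('side');im,d=arm.camera('side');u,v=map(int,pix((.525,-.2,.09),p));a=cv2.resize(im[v-50:v+50,u-65:u+65],(650,500),interpolation=cv2.INTER_CUBIC)
cv2.imwrite('pics/s3.png',a);np.save('s3.npy',cloud(d,p))
im,d=arm.camera('top');np.save('t3.npy',cloud(d,arm.camera_params('top')));cv2.imwrite('pics/t3.png',im)
plan((.5246,-.2009,.165),73.5)
```

```text
t 6.55 pos [ 0.5244 -0.197   0.1655] tooly -16.24 shift [0.0005 0.0012 0.0037] rot about tool x 0.26 F [ 0.6  0.1 -0.5] gap 0.0528 q6 1.38
tilt deg rotvec [ 0.    0.01 -0.04]
shift in turned axes [0.0005 0.0013 0.0037]
```

View pics/s3.png

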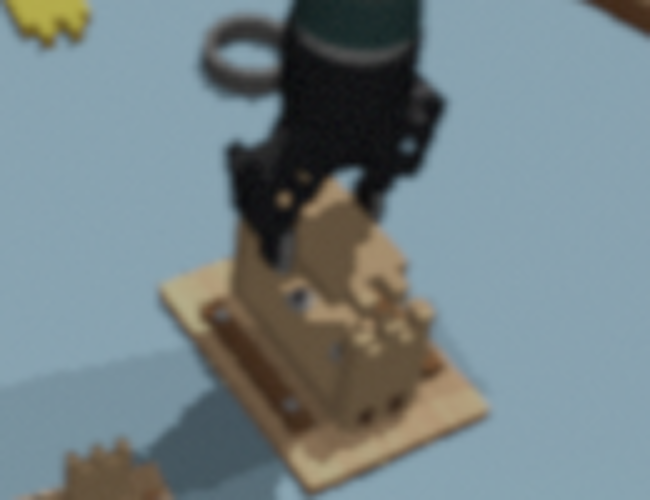

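The wall hovers above the box with its near fins just behind the near fin row, at about (385,290) in the crop. It is still 4 mm short along the box, so I correct that and measure the wall against the earlier box fix in the same top camera.

Call:
{"op": "step_arm", "data": {"rot": [[0.2,0,0],[0,0,0],[0,0,0]], "linear": [[0,0.0013,0.0037],[0,0,0],[0,0,0]], "jaw": [0.3,0.3,0.3]}}

```text
t: 6.8
tcp_pos: [0.5254, -0.2024, 0.1665]
eef_rot: [0.567, 0.422, -0.566, 0.424]
contact_force: [-0.2, 0.6, -1.2]
finger_gap: 0.0527
```

Run:
```python
from h import *
plan((.5246,-.2009,.165),73.5)
im,d=arm.camera('top');p=arm.camera_params('top');w=cloud(d,p)
T=np.array([.4933,-.3039]);a=np.radians(73.5);L=np.array([np.cos(a),np.sin(a)]);J=np.array([np.sin(a),-np.cos(a)])
dd=w[...,:2]-T;l=dd@L;j=dd@J
b=(w[...,2]>.106)&(w[...,2]<.128)&(abs(j)<.03)&(abs(l-.1055)<.08)
print(b.sum(),'z',np.median(w[b][:,2]),'long',np.percentile(l[b],[0,1,99,100]).round(4))
for lo in np.arange(.03,.19,.01):
    k=b&(abs(l-lo)<.005)
    if k.sum()>5:print(lo.round(3),k.sum(),np.percentile(j[k],[0,2,98,100]).round(4))
v,u=map(int,pix((.525,-.2,.12),p)[::-1]);cv2.imwrite('pics/t4.png',cv2.resize(im[v-45:v+45,u-55:u+55],(770,600),interpolation=cv2.INTER_CUBIC))
```

```text
t 6.8 pos [ 0.5254 -0.2024  0.1665] tooly -16.55 shift [ 0.0015 -0.0012 -0.0012] rot about tool x -0.05 F [-0.2  0.6 -1.2] gap 0.0527 q6 1.38
tilt deg rotvec [ 0.    0.04 -0.19]
shift in turned axes [ 0.0015 -0.0012 -0.0012]
309 z 0.12084651376152777 long [0.1173 0.1185 0.1705 0.1707]
0.12 28 [-0.0269 -0.0266 -0.0042 -0.0028]
0.13 59 [-0.0264 -0.0262  0.0249  0.0271]
0.14 79 [-0.0264 -0.026   0.0268  0.0279]
0.15 84 [-0.0268 -0.0259  0.0258  0.0272]
0.16 35 [-0.0154 -0.0154  0.0162  0.0167]
0.17 24 [-0.0153 -0.0153  0.016   0.0164]
```

View pics/t4.png

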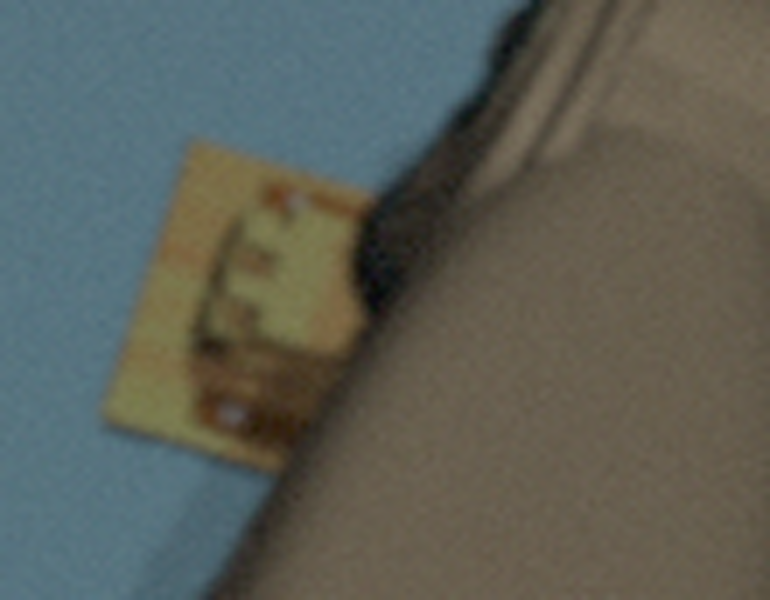

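The top camera puts the wall's centre at lateral 0.45 mm and along 105.6 mm, against 0.55 and 105.2 mm for the box. It is aligned well within the play, so I lower it slowly by feel.

Call:
{"op": "step_arm", "data": {"rot": [[0,0,0],[0,0,0],[0,0,0],[0,0,0]], "linear": [[0.004,0,0],[0.003,0,0],[0.002,0,0],[0,0,0]], "jaw": [0.3,0.3,0.3,0.3]}}

```text
t: 7.18
tcp_pos: [0.5238, -0.201, 0.1548]
eef_rot: [-0.566, -0.424, 0.567, -0.423]
contact_force: [0.8, 0.3, -1.8]
finger_gap: 0.053
```

Call:
{"op": "step_arm", "data": {"rot": [[0,0,0],[0,0,0],[0,0,0],[0,0,0],[0,0,0]], "linear": [[0.001,0,0],[0.001,0,0],[0.001,0,0],[0.001,0,0],[0,0,0]], "jaw": [0.3,0.3,0.3,0.3,0.3]}}

```text
t: 7.6
tcp_pos: [0.5245, -0.2012, 0.1524]
eef_rot: [0.567, 0.423, -0.567, 0.423]
contact_force: [-1.5, 0.4, 2.7]
finger_gap: 0.0531
```

Call:
{"op": "step_arm", "data": {"rot": [[0,0,0],[0,0,0],[0,0,0],[0,0,0]], "linear": [[0.001,0,0],[0.001,0,0],[0.001,0,0],[0,0,0]], "jaw": [0.3,0.3,0.3,0.3]}}

```text
t: 7.93
tcp_pos: [0.5248, -0.2014, 0.1487]
eef_rot: [0.567, 0.423, -0.566, 0.424]
contact_force: [1.4, -1.0, 0.3]
finger_gap: 0.0527
```

Call:
{"op": "step_arm", "data": {"rot": [[0,0,0],[0,0,0],[0,0,0],[0,0,0]], "linear": [[0.001,0,0],[0.001,0,0],[0.001,0,0],[0,0,0]], "jaw": [0.3,0.3,0.3,0.3]}}

```text
t: 8.27
tcp_pos: [0.5249, -0.2015, 0.1457]
eef_rot: [0.567, 0.423, -0.566, 0.423]
contact_force: [2.9, -1.4, -0.4]
finger_gap: 0.053
```

Call:
{"op": "step_arm", "data": {"rot": [[0,0,0],[0,0,0],[0,0,0],[0,0,0]], "linear": [[0.001,0,0],[0.001,0,0],[0.001,0,0],[0,0,0]], "jaw": [0.3,0.3,0.3,0.3]}}

```text
t: 8.6
tcp_pos: [0.5248, -0.2014, 0.1428]
eef_rot: [0.567, 0.423, -0.566, 0.423]
contact_force: [3.1, -1.0, -0.6]
finger_gap: 0.0529
```

Call:
{"op": "step_arm", "data": {"rot": [[0,0,0],[0,0,0],[0,0,0],[0,0,0]], "linear": [[0.001,0,0],[0.001,0,0],[0,0,0],[0,0,0]], "jaw": [0.3,0.3,0.3,0.3]}}

```text
t: 8.93
tcp_pos: [0.5249, -0.2014, 0.1408]
eef_rot: [0.567, 0.423, -0.566, 0.423]
contact_force: [4.5, -0.9, -1.1]
finger_gap: 0.0528
```

It is sliding in, with a slight side load of +4.5 N in x. I ease it 0.3 mm that way and continue to the seat.

Call:
{"op": "step_arm", "data": {"rot": [[0,0,0],[0,0,0],[0,0,0],[0,0,0]], "linear": [[0.001,0.0003,0],[0.001,0,0],[0,0,0],[0,0,0]], "jaw": [0.3,0.3,0.3,0.3]}}

```text
t: 9.27
tcp_pos: [0.5249, -0.2014, 0.1387]
eef_rot: [0.567, 0.423, -0.566, 0.423]
contact_force: [5.5, -1.0, -0.8]
finger_gap: 0.0526
```

Call:
{"op": "step_arm", "data": {"rot": [[0,0,0],[0,0,0],[0,0,0],[0,0,0]], "linear": [[0.001,0,0],[0,0,0],[0,0,0],[0,0,0]], "jaw": [0.3,0.3,0.3,0.3]}}

```text
t: 9.6
tcp_pos: [0.5249, -0.2014, 0.1385]
eef_rot: [0.567, 0.423, -0.566, 0.423]
contact_force: [3.3, -0.0, 5.1]
finger_gap: 0.0525
```

Vertical contact appears at the expected seat height. Next I press home a little.

Call:
{"op": "step_arm", "data": {"rot": [[0,0,0],[0,0,0],[0,0,0],[0,0,0]], "linear": [[0.001,0,0],[0.001,0,0],[0,0,0],[0,0,0]], "jaw": [0.3,0.3,0.3,0.3]}}

```text
t: 9.93
tcp_pos: [0.5249, -0.2014, 0.1384]
eef_rot: [0.567, 0.423, -0.566, 0.423]
contact_force: [-1.0, 1.0, 17.4]
finger_gap: 0.053
```

Run:
```python
from h import *
plan((.5249,-.2014,.1385),73.5)
im,d=arm.camera('top');w=cloud(d,arm.camera_params('top'))
T=np.array([.4933,-.3039]);a=np.radians(73.5);L=np.array([np.cos(a),np.sin(a)]);J=np.array([np.sin(a),-np.cos(a)])
l=(w[...,:2]-T)@L;j=(w[...,:2]-T)@J
for n,r in (('body',(.125,.154)),('fins row',(.157,.1695))):
    k=(l>r[0])&(l<r[1])&(abs(j)<.026)&(w[...,2]>.05)&(w[...,2]<.12);print(n,k.sum(),np.percentile(w[k][:,2],[5,50,95]).round(4))
```

```text
t 9.93 pos [ 0.5249 -0.2014  0.1384] tooly -16.5 shift [-0.0001 -0.0001 -0.    ] rot about tool x 0.0 F [-1.   1.  17.4] gap 0.053 q6 1.38
tilt deg rotvec [ 0.    0.01 -0.06]
shift in turned axes [-0.0001 -0.0001 -0.    ]
body 182 [0.0902 0.0931 0.0961]
fins row 88 [0.088  0.0931 0.096 ]
```

It stops firmly at 0.1384 m under 17 N, and the wall body and fin row read the same height (0.0931). I take off the pressure, open and withdraw.

Call:
{"op": "step_arm", "data": {"rot": [[0,0,0],[0,0,0],[0,0,0],[0,0,0],[0,0,0]], "linear": [[-0.002,0,0],[0,0,0],[0,0,0],[0,0,0],[0,0,0]], "jaw": [0.3,1,1,1,1]}}

```text
t: 10.4
tcp_pos: [0.5231, -0.2006, 0.1364]
eef_rot: [-0.566, -0.424, 0.567, -0.422]
contact_force: [0.1, 0.5, -0.9]
finger_gap: 0.0854
```

Call:
{"op": "step_arm", "data": {"rot": [[0,0,0],[0,0,0],[0,0,0],[0,0,0],[0,0,0]], "linear": [[0,0,0],[-0.005,0,0],[-0.01,0,0],[-0.02,0,0],[-0.03,0,0]], "jaw": [1,1,1,1,1]}}

```text
t: 10.82
tcp_pos: [0.5229, -0.2004, 0.2015]
eef_rot: [-0.566, -0.425, 0.567, -0.421]
contact_force: [0.6, 0.4, 1.0]
finger_gap: 0.0853
```

Call:
{"op": "step_arm", "data": {"rot": [[0,0,0],[0,0,0],[0,0,0],[0,0,0],[0,0,0]], "linear": [[-0.035,0,0.01],[-0.035,0,0.02],[-0.035,0,0.02],[-0.03,0,0.02],[0,0,0]], "jaw": [1,1,1,1,1]}}

```text
t: 11.23
tcp_pos: [0.5069, -0.2729, 0.3469]
eef_rot: [0.568, 0.417, -0.566, 0.428]
contact_force: [1.7, -0.3, 0.1]
finger_gap: 0.0855
```

Run:
```python
from h import *
plan((.5249,-.2014,.1385),73.5)
p=arm.camera_params('wrist');im,d=arm.camera('wrist');w=cloud(d,p);cv2.imwrite('pics/w5.png',im)
T=np.array([.5249,-.2014]);a=np.radians(73.5);L=np.array([np.cos(a),np.sin(a)]);J=np.array([np.sin(a),-np.cos(a)])
l=(w[...,:2]-T)@L;j=(w[...,:2]-T)@J
for n,r in (('near end',(-.064,-.053)),('near body',(-.048,-.02)),('far body',(.02,.048)),('far end',(.053,.064))):
    k=(l>r[0])&(l<r[1])&(abs(j)<.024)&(w[...,2]>.05);print(n,k.sum(),np.percentile(w[k][:,2],[5,50,95]).round(4))
```

```text
t 11.23 pos [ 0.5069 -0.2729  0.3469] tooly -16.66 shift [ 0.2079 -0.0062 -0.075 ] rot about tool x -0.16 F [ 1.7 -0.3  0.1] gap 0.0855 q6 1.26
tilt deg rotvec [ 0.    0.36 -0.82]
shift in turned axes [ 0.2079 -0.006  -0.075 ]
near end 7126 [0.093  0.356  0.3639]
near body 1307 [0.0914 0.0926 0.0938]
far body 1606 [0.0913 0.0926 0.0938]
far end 666 [0.0798 0.0924 0.0937]
```

View pics/w5.png

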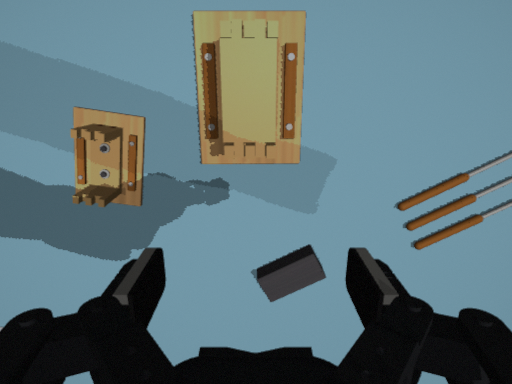

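The picture shows the wall seated between both fin rows at (248,90), flush all over, with the gripper clear and the steel block undisturbed. The job is ready to hand in.

```bash
python3 -c "
from h import *
print(arm.sign_off())"
```

```text
the job is handed in; nothing more can be done
None
```

The wall is fitted and pressed fully home in the larger jig's box, and I handed the job in at about 11 s of the 58 s allowed.

- **Fit:** I gripped the pale wall across its width and lined it up over the box using the top and wrist cameras. It went down in 1 mm steps with about 5.6 N of side load at most.
- **Seat:** It stopped firmly at the expected height under about 17 N. I then took off the pressure, let go and withdrew.
- **Last checks:** After release, the wrist camera read the wall top at 92.6 mm at both ends of the body and the far fin row at 92.4 mm, so it is flush. The gripper is open and clear.
- **Disagreements:**
  - The wrist camera read about 3 mm to one side of the top camera, so I trusted the top camera, which agreed with the grip.
  - The near fin row's final height reading was spoiled by the gripper being in view. That row looked flush in the picture.
- **Not checked:** I did not re-measure the other things on the bench. My moves stayed clear of them, and the steel block, the only one in the last picture, looked undisturbed.

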